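# Load a disc into a welding jig

## Task

With the fingertips, push the loose aluminium disc across the blue jig plate until it drops into the round recess and lies flat in it. Then push the red swing arm by its black pin until it stops over the disc. Slide things only: do not pick up the disc or anything else, and leave the other things on the plate and the bench where they are.

Things in the scene. Friction and masses are not known exactly. Their poses are not given: they have to be found in the camera images.
- disc: plain aluminium disc, 50 mm across, 12 mm thick, about 64 g, at the start lying loose and flat on the jig plate; origin at the centre of its underside, z up through the disc. Seated, its top stands 1 mm above the plate's top and its underside is 11 mm below the plate's top
- jig: blue steel jig plate fixed to the bench, 200 mm (its x) by 240 mm (its y), 20 mm thick; origin at the centre of its underside, on the bench top (z = 0). The recess and the arm are on the plate's +y side, the disc starts on its -y side with nothing between the disc and the recess
- recess (a point): centre of the mouth of the round recess, level with the plate's top (20 mm above the bench): 54 mm across, 11 mm deep, sharp rim, yellow floor; 10 mm along x and 30 mm along y from the plate's centre
- swing_arm (a joint): angle of the red swing arm about its upright pivot: 0 = fully open (arm along the plate's +y), grows counter-clockwise seen from above to 1.571 = on its stop, arm over the recess, along the plate's -x from the pivot. It turns stiffly (0.05 N m, under 1 N at the pin) and stays where it is left.
- pivot (a point): on the arm's pivot axis, 6 mm above the plate's top; 65 mm along the plate's +x from the recess centre. The pivot boss is 26 mm across and ends 16 mm above the plate's top, with a bolt head 12 mm across, 7 mm tall on it
- pin (a point): half-way up the black upright pin on the arm's free end: pin 12 mm across, 30 mm tall (16 to 46 mm above the plate's top), 90 mm from the pivot axis. The arm is 16 mm wide and spans 6 to 16 mm above the plate's top; its rubber foot reaches down to 3 mm above it: it clears the seated disc, not one lying on the plate
- collar: steel collar ring, 34 mm outside, 22 mm tall, standing on the jig plate in its corner away from the disc; bystander; origin at the centre of its underside
- offcut: aluminium square tube offcut 100x40x40 mm lying on the bench; bystander; origin under its centre
- finial: steel railing finial, 48 mm across, 64 mm tall, upright on the bench; bystander; origin at the centre of its foot
- brush: hand brush lying on the bench; bystander
- hammer: hammer lying on the bench; bystander
- clamp: black and red bar clamp, 240 mm long, lying on the bench; bystander
- brass_disc: small brass disc, 36 mm across and 8 mm thick, on the bench; not the part to load; bystander
Mind the look-alikes: they are no part of the job. Of the things like the disc, leave any that is brown; of the rest the smaller one is meant.

How it is judged (in metres and radians):
On the way, in this order (a step that is already met when the one before it is completed fails the run):
1. the disc lies flat in the recess while the swing arm is still open (z of disc in the frame of jig between 0.006 and 0.0115 m and horizontal distance between disc and recess below 0.004 m and angle between disc's own z axis and vertical below 0.06 rad and value of joint swing_arm below 0.8 rad), for 0.2 s.
2. the swing arm is on its stop over the seated disc (z of disc in the frame of jig between 0.006 and 0.0115 m and horizontal distance between disc and recess below 0.004 m and angle between disc's own z axis and vertical below 0.06 rad and value of joint swing_arm above 1.45 rad), for 0.2 s.
At the end, for the whole second after the job is handed in: The disc lies at rest in the recess: underside more than 8.5 mm below the plate's top, within 4 mm of the recess centre, tilted less than 0.06 rad; the swing arm stands beyond 1.45 rad (stop at 1.571) (all of step 2 and linear speed of disc below 0.02 m/s); the robot touches nothing.
It fails at once if the disc is lifted more than 10 mm off the plate (z of disc in the frame of jig above 0.03 m).
It fails at once if another thing on the plate or bench is moved or lifted more than 20 mm (distance of any of collar, offcut, finial, brush, hammer, clamp, brass_disc from where it was at the start of the episode above 0.02 m).
It also fails if it takes over 53 s, if anything falls off the work surface, if the arm or the gripper's body presses on something with over 40 N, if the wrist force passes 120 N, or if a joint passes its speed limit or range.

## Robot

A 6-joint arm with a two-finger parallel gripper is mounted at the origin on the work surface. World frame = base frame: x ahead of the robot, y to its left, z up, the work surface at z = 0. Lengths are in m, angles in degrees, forces in N, time in s.
With the tool pointing down it reaches from about 0.375 to 0.9 m from the base axis. Payload 3.1 kg.
Tool frame: the origin (TCP) lies at the very end of the fingers, on their centre line; the grasp point (between the pads) lies 19 mm behind it; z points along the fingers, y is the line along which they close (so a half turn about z gives the same grasp; the last joint's range is limited). The gripper opens to 87 mm and grips with 3 to 60 N. Pads are 19 mm wide; open, the fingers measure 117 mm over their backs; the gripper's body (75 mm by 190 mm) begins 51 mm behind the grasp point.
Start: joints at [-77.894, 30.224, 82.088, -0, 67.689, -10.227], TCP at [0.238, -0.578, 0.223] pointing down, gripper open.
Joint ranges: [-176.69, 176.69], [-43.24, 126.21], [12.49, 139.97], [-82, 262], [0, 151.66], [-163.58, 163.58]. Speed limits (degrees/s): [159.86, 159.86, 180, 180, 180, 180].

## Interface

Orientations are given as a 3x3 rotation matrix whose columns are the frame's x, y, z axes.
In Python, from rig import bot gives the robot as it stands.
- The arm moves only by the tool move_arm, never from a script. Its argument "increments" is a list of rows, each an object with "xyz": the shift along the tool's x, y, z in mm, a list of three; "roll": the turn about the tool's z in rad; "grip": the opening in per cent of the stroke, from 0 (shut) to 100 (fully open). A call has 1 to 5 rows; each row shifts and turns the commanded pose from where the row before left it, along the tool's axes as they then stand; what a row does not reach is not made up. A row lasts 1/12 s, in which the tool goes at most 41.7 mm and 7.16 degrees, less where a joint would pass 70% of its speed; a pose out of reach is approached as far as the arm can. A call is refused whole if a number of a shift passes 41.7 or a number of a turn 0.125, either way. A call with a gripper value outside its range is refused whole. The fingers move at their own pace and stop on an object; the grip force is fixed at half the most. Time passes only in rows, so rows that do not move let the fingers close. It gives the time, the measured TCP pose, the force, the opening and the grip force at its end, in the units of the state.
- bot.read_state(): the state, without advancing time (a new reading comes with each control period).
- bot.capture(name): name is "scene" or "top" or "wrist"; returns (picture, depth): 400x640x3 uint8, red, green, blue; 400x640 float32, m along the optical axis (not along the pixel's ray), 0 where there is no reading.
- bot.camera_model(name): a dict with "intrinsics" (3x3 intrinsics, pixels), "rvec" (rotation vector, rad) and "tvec" (3), from world to camera coordinates, as OpenCV has them; the wrist camera has in their place "tool_from_camera" (4x4, takes a point from camera to tool coordinates, whose origin is the TCP and whose axes are the flange's). Camera axes: x right, y down, z forward; pixel columns grow to the right and rows downward; lengths in m; the calibration is good to about 2 mm. The wrist camera is an equidistant fisheye: a pixel r from the principal point sees the ray r / f radians off the axis. A picture is of the moment at which its call begins: read the wrist's pose just before it. camera_model takes no time and is no camera call.
- bot.hand_in(): hands the job in; it is judged then, once.
Trained networks look in the newest picture that a camera, given by its name, has taken for a name from the list of things; names that differ only in an ending like _2 or _b are one class to them, and where a whole thing is asked for, a point or a joint stands for the part that bears it (a point fixed in the world has none). Each returns a list of dicts, best first, with "conf" (0 to 1); they miss things now and then, are a little off and sometimes report something else, mostly with a low value. They report only what shows in the picture. A call takes as long as a camera call. They do not tell look-alikes from the thing itself.
- bot.spot_in(label, camera): "at" ([x, y, z] in m, in the coordinates of the camera as it stood for that picture, good to about 4 mm: the middle of the surface that is visible of it).
- bot.trace(label, camera): "mask" (400x640 bool, what is visible of it).
The state is a dict: "time_s": time; "joint_positions": joint angles; "qvel": joint speeds; "tau": joint torques, N m; "position": TCP position; "tcp_rot": TCP orientation; "force": force on the tool from outside, world axes, zero at the start; "moment": the same for the moment, N m; "opening": opening from 0.0 (shut) to 1.0 (fully open); "grasp_force": force on a finger pad.
Only numpy, scipy, OpenCV 4.12 (cv2) and the standard library are available. Lean on these libraries where they do the work, as an engineer would, in place of code of your own. Each camera call takes 0.05 s, during which the arm holds its last target. There are 200 camera calls.

## Working session

There is one attempt and no reset: what is moved stays moved. The work goes in short steps, Python scripts to look and compute and a tool call to move; the robot and the scene stay as the last step left them, time stands still between calls to the robot, and variables do not carry over. Pictures are saved under pics/ and viewed, at most 10 in all, crops included, and the job is handed in when it is done.

Besides the shell and the picture viewer there is one more tool, called after ">>>" by a JSON object that holds its "fn" and its "kwargs", one argument or row to a line. move_arm: Moves the arm, as the interface text tells. Its arguments: {"type":"object","properties":{"increments":{"type":"array"}},"required":["increments"]}

```bash
mkdir -p pics; cat > h.py <<'E'
import numpy as np, cv2
from rig import bot
def w2c(n):
    m=bot.camera_model(n); R=cv2.Rodrigues(np.array(m["rvec"],float))[0]; return np.array(m["intrinsics"],float),R,np.array(m["tvec"],float).ravel()
def world(n,p):
    K,R,t=w2c(n); return R.T@(np.array(p)-t)
def lift(n,uv,d):
    K,R,t=w2c(n); uv=np.atleast_2d(uv); d=np.atleast_1d(d)
    c=np.c_[uv,np.ones(len(uv))]@np.linalg.inv(K).T*d[:,None]; return (c-t)@R
def proj(n,P):
    K,R,t=w2c(n); return cv2.projectPoints(np.atleast_2d(P).astype(float),R,t,K,None)[0][:,0]
def save(n,im): cv2.imwrite(f"pics/{n}.png",im[...,::-1])
E
python3 - <<'E'
from h import *
for c in ["top","scene"]:
    im,d=bot.capture(c); save(c+"0",im); np.save(c+"d.npy",d)
    for l in ["disc","jig","swing_arm","pin","collar","recess","pivot","brass_disc"]:
        for s in bot.spot_in(l,c)[:4]: print(c,l,round(s["conf"],2),world(c,s["at"]).round(3),proj(c,world(c,s["at"])).round(0))
print(bot.read_state()["time_s"],bot.read_state()["tcp_rot"])
E
```

```text
top disc 0.73 [ 0.633 -0.241  0.014] [[378. 157.]]
top disc 0.72 [0.438 0.051 0.04 ] [[297. 213.]]
top disc 0.68 [ 0.495 -0.255  0.019] [[384. 195.]]
top disc 0.49 [ 0.495 -0.114  0.031] [[344. 195.]]
top jig 0.88 [ 0.512 -0.036  0.017] [[322. 193.]]
top swing_arm 0.45 [0.583 0.026 0.03 ] [[303. 172.]]
top pin 0.68 [0.584 0.023 0.037] [[304. 172.]]
top pin 0.56 [ 0.498 -0.118  0.031] [[345. 195.]]
top collar 0.59 [0.585 0.026 0.038] [[303. 171.]]
top recess 0.93 [ 0.516 -0.036  0.019] [[322. 191.]]
top pivot 0.66 [0.58  0.027 0.034] [[303. 173.]]
scene disc 0.87 [ 0.642 -0.23   0.017] [[244. 244.]]
scene disc 0.84 [ 0.503 -0.249  0.019] [[249. 210.]]
scene disc 0.53 [ 0.506 -0.115  0.029] [[290. 211.]]
scene jig 0.8 [ 0.54  -0.027  0.021] [[316. 222.]]
scene swing_arm 0.67 [0.588 0.046 0.038] [[339. 232.]]
scene pin 0.81 [0.59  0.045 0.037] [[339. 233.]]
scene recess 0.62 [ 0.54  -0.026  0.017] [[317. 223.]]
scene pivot 0.77 [0.592 0.043 0.037] [[338. 233.]]
scene brass_disc 0.54 [ 0.339 -0.344  0.009] [[234. 178.]]
0.9 [[ 9.24983304e-01  3.80007746e-01 -3.42766731e-05]
 [ 3.80007746e-01 -9.24983304e-01 -5.06614317e-06]
 [-3.36305239e-05 -8.33930341e-06 -9.99999999e-01]]
```

View pics/top0.png

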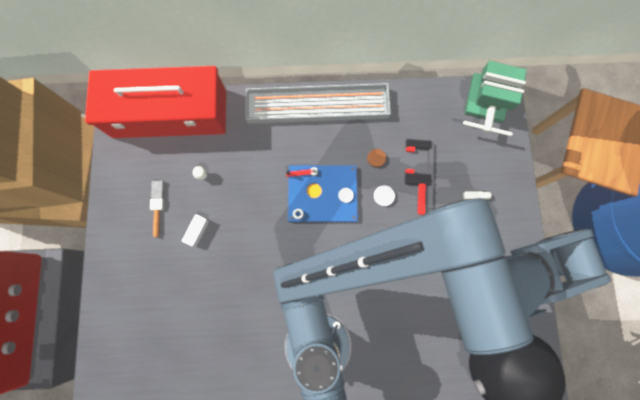

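View pics/scene0.png

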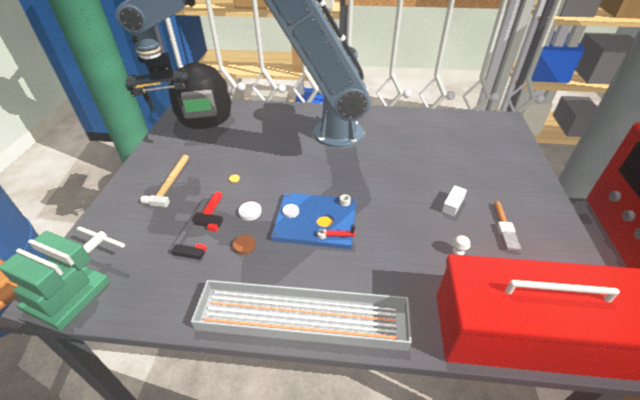

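The plate disc shows at top (345,195) and scene (291,211). The loose white one at top (384,196) on the bench is larger, and the brown one at (376,157) is a decoy. The arm is open along +y and its pivot is at top (314,171). Next I'll take the wrist camera over the plate.

```bash
cat >> h.py <<'E'
def plan(target,yaw=None,n=None,maxs=38):
    """rows (tool axes) from the present pose to a world target, even steps; yaw=world angle of tool x (deg)"""
    s=bot.read_state(); p=np.array(s["position"]); R=np.array(s["tcp_rot"]); a=np.arctan2(R[1,0],R[0,0])
    dr=0 if yaw is None else -((np.radians(yaw)-a+np.pi)%(2*np.pi)-np.pi)
    D=np.array(target)-p; n=n or int(max(np.ceil(np.linalg.norm(D)/maxs*1000),np.ceil(abs(dr)/.12),1))
    for i in range(n):
        R_=R@cv2.Rodrigues(np.array([0,0,dr/n*i]))[0]
        print((R_.T@D/n*1000).round(1),round(dr/n,4))
E
python3 - <<'E'
from h import *
print(bot.camera_model("wrist"))
plan([.50,-.08,.22],90,15)
E
```

```text
{'intrinsics': array([[309.70691629,   0.        , 320.30076076],
       [  0.        , 309.70691629, 200.15015078],
       [  0.        ,   0.        ,   1.        ]]), 'tool_from_camera': array([[ 7.88765263e-04, -9.61978920e-01, -2.73122565e-01,
         7.41840495e-02],
       [ 9.99999195e-01,  4.87219654e-04,  1.17188996e-03,
         2.56639781e-04],
       [-9.94262754e-04, -2.73123269e-01,  9.61978529e-01,
        -1.60363583e-01],
       [ 0.00000000e+00,  0.00000000e+00,  0.00000000e+00,
         1.00000000e+00]])}
[ 28.8 -24.1   0.2] -0.0787
[ 30.6 -21.7   0.2] -0.0787
[ 32.2 -19.2   0.2] -0.0787
[ 33.6 -16.7   0.2] -0.0787
[ 34.8 -14.    0.2] -0.0787
[ 35.8 -11.2   0.2] -0.0787
[36.6 -8.3  0.2] -0.0787
[37.1 -5.4  0.2] -0.0787
[37.5 -2.5  0.2] -0.0787
[37.5  0.5  0.2] -0.0787
[37.4  3.4  0.2] -0.0787
[37.   6.4  0.2] -0.0787
[36.4  9.2  0.2] -0.0787
[35.5 12.1  0.2] -0.0787
[34.5 14.8  0.2] -0.0787
```

>>> {"fn": "move_arm", "kwargs": {
  "increments": [
    {"xyz":[29,-24,0],"roll":-0.079,"grip":40},
    {"xyz":[31,-22,0],"roll":-0.079,"grip":40},
    {"xyz":[32,-19,0],"roll":-0.079,"grip":40},
    {"xyz":[34,-17,0],"roll":-0.079,"grip":40},
    {"xyz":[35,-14,0],"roll":-0.079,"grip":40}
  ]
}}

```text
time_s: 1.32
position: [0.3259, -0.4098, 0.2226]
tcp_rot: [[0.705, 0.709, 0.0], [0.709, -0.705, -0.0], [0.0, 0.0, -1.0]]
force: [1.2, 0.6, 0.6]
opening: 0.706
grasp_force: 0.0
```

>>> {"fn": "move_arm", "kwargs": {
  "increments": [
    {"xyz":[36,-11,0],"roll":-0.079,"grip":40},
    {"xyz":[37,-8,0],"roll":-0.079,"grip":40},
    {"xyz":[37,-5,0],"roll":-0.079,"grip":40},
    {"xyz":[37,-3,0],"roll":-0.079,"grip":40},
    {"xyz":[37,1,0],"roll":-0.079,"grip":40}
  ]
}}

```text
time_s: 1.73
position: [0.4137, -0.2445, 0.2228]
tcp_rot: [[0.378, 0.926, 0.0], [0.926, -0.378, -0.0], [-0.0, 0.0, -1.0]]
force: [0.4, 0.2, 0.3]
opening: 0.419
grasp_force: 0.0
```

>>> {"fn": "move_arm", "kwargs": {
  "increments": [
    {"xyz":[37,3,0],"roll":-0.079,"grip":40},
    {"xyz":[37,6,0],"roll":-0.079,"grip":40},
    {"xyz":[36,9,0],"roll":-0.079,"grip":40},
    {"xyz":[36,12,0],"roll":-0.079,"grip":40},
    {"xyz":[34,15,0],"roll":-0.079,"grip":40}
  ]
}}

```text
time_s: 2.15
position: [0.4997, -0.0784, 0.2228]
tcp_rot: [[-0.008, 1.0, 0.0], [1.0, 0.008, -0.0], [-0.0, 0.0, -1.0]]
force: [0.6, -0.5, 0.7]
opening: 0.398
grasp_force: 0.0
```

>>> {"fn": "move_arm", "kwargs": {
  "increments": [
    {"xyz":[0,0,0],"roll":0,"grip":40},
    {"xyz":[0,0,0],"roll":0,"grip":40}
  ]
}}

```text
time_s: 2.32
position: [0.4997, -0.0786, 0.2227]
tcp_rot: [[-0.008, 1.0, 0.0], [1.0, 0.008, -0.0], [-0.0, 0.0, -1.0]]
force: [-0.7, -0.6, -0.1]
opening: 0.399
grasp_force: 0.0
```

```bash
cat >> h.py <<'E'
def wpose():
    s=bot.read_state(); T=np.eye(4); T[:3,:3]=s["tcp_rot"]; T[:3,3]=s["position"]; return T@np.array(bot.camera_model("wrist")["tool_from_camera"])
def wray(uv):
    K=np.array(bot.camera_model("wrist")["intrinsics"]); q=(np.atleast_2d(uv)-K[:2,2])/K[0,0]; r=np.linalg.norm(q,axis=1)+1e-12
    return np.c_[q*(np.sin(r)/r)[:,None],np.cos(r)]
def wz(T,uv,z):
    d=wray(uv)@T[:3,:3].T; return T[:3,3]+d*((z-T[2,3])/d[:,2])[:,None]
def wd(T,uv,dep):
    r=wray(uv); return (r*(np.atleast_1d(dep)/r[:,2])[:,None])@T[:3,:3].T+T[:3,3]
def wproj(T,P):
    c=(np.atleast_2d(P)-T[:3,3])@T[:3,:3]; th=np.arctan2(np.linalg.norm(c[:,:2],axis=1),c[:,2]); K=np.array(bot.camera_model("wrist")["intrinsics"])
    return c[:,:2]/np.linalg.norm(c[:,:2],axis=1)[:,None]*th[:,None]*K[0,0]+K[:2,2]
def blob(T,d,m):
    m=m.astype(np.uint8); v,u=np.nonzero(m&(d>0)); P=wd(T,np.c_[u,v],d[v,u]); return P
E
python3 - <<'E'
from h import *
T=wpose(); im,d=bot.capture("wrist"); save("w1",im); np.savez("w1.npz",T=T,im=im,d=d)
for l in ["disc","recess","pin","pivot","swing_arm","collar","jig"]:
    for s in bot.spot_in(l,"wrist")[:3]:
        p=T[:3,:3]@np.array(s["at"])+T[:3,3]; print(l,round(s["conf"],2),p.round(4),wproj(T,p).round(0))
for l in ["disc","jig"]:
    for s in bot.trace(l,"wrist")[:3]:
        P=blob(T,d,s["mask"]); print("mask",l,round(s["conf"],2),len(P),np.median(P,0).round(4),np.percentile(P,2,axis=0).round(4),np.percentile(P,98,axis=0).round(4))
E
```

```text
disc 0.75 [ 0.4979 -0.2632  0.0134] [[318. 303.]]
disc 0.69 [ 0.4942 -0.1127  0.0333] [[316. 207.]]
recess 0.86 [ 0.5175 -0.0221  0.0173] [[336. 129.]]
pin 0.84 [0.5848 0.0339 0.0299] [[396.  84.]]
pivot 0.65 [0.5838 0.0312 0.0343] [[396.  86.]]
swing_arm 0.7 [0.5843 0.0308 0.0329] [[396.  86.]]
swing_arm 0.26 [ 0.5183 -0.0243  0.0183] [[337. 131.]]
collar 0.94 [0.4354 0.0493 0.0387] [[263.  67.]]
jig 0.93 [ 0.5161 -0.0279  0.0157] [[335. 134.]]
mask disc 0.96 1318 [ 0.4996 -0.115   0.0303] [ 0.4778 -0.1391  0.0228] [ 0.5216 -0.0933  0.0318]
mask disc 0.95 1081 [ 0.4964 -0.2604  0.0157] [ 0.4646 -0.2849  0.0142] [ 0.5289 -0.2421  0.017 ]
mask jig 0.79 29908 [ 0.5173 -0.0266  0.0183] [ 0.4171 -0.1491  0.0073] [0.6091 0.08   0.0345]
mask jig 0.38 1531 [0.5838 0.033  0.0342] [ 0.5747 -0.0176  0.0262] [0.598  0.0846 0.0643]
```

View pics/w1.png

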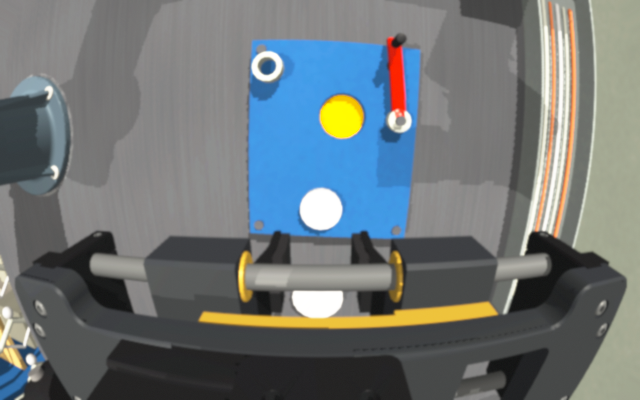

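Wrist view: disc at (321,209), yellow recess (342,117), pivot (400,121), pin (400,41), collar (267,67). Only the plate disc counts, since the one at (318,300) is on the bench. Next I'll get exact positions by fitting outlines.

```bash
cat >> h.py <<'E'
def fitc(P):
    P=P[:,:2]; A=np.c_[2*P,np.ones(len(P))]; s=np.linalg.lstsq(A,(P**2).sum(1),rcond=None)[0]; return s[:2],np.sqrt(s[2]+s[:2]@s[:2])
def big(m,near=None):
    c=cv2.findContours(m.astype(np.uint8),cv2.RETR_EXTERNAL,cv2.CHAIN_APPROX_NONE)[0]; return max(c,key=cv2.contourArea)[:,0].astype(float)
def measure(f):
    z=np.load(f); T,im,d=z["T"],z["im"],z["d"]; h=cv2.cvtColor(im,cv2.COLOR_RGB2HSV); H,S,V=h[...,0],h[...,1],h[...,2]
    print("cam",T[:3,3].round(4)); up=np.zeros(H.shape,bool); up[:240]=1; up[:,:200]=0; up[:,460:]=0
    y=big((H>15)&(H<35)&(S>120)&up)
    for zz in (.009,.02): c,r=fitc(wz(T,y,zz)); print("yellow z",zz,c.round(4),r.round(4))
    b=cv2.convexHull(wz(T,big((H>95)&(H<125)&(S>110)&up),.02)[:,:2].astype(np.float32))
    R=cv2.minAreaRect(b); print("plate",R); print(cv2.boxPoints(R).round(4).tolist())
    w=big((S<60)&(V>150)&up); 
    for zz in (.032,): c,r=fitc(wz(T,w,zz)); print("disc z",zz,c.round(4),r.round(4),w.mean(0))
    return T,im,d
E
python3 - <<'E'
from h import *
T,im,d=measure("w1.npz")
print("pivot top z43",wz(T,[[400,121]],.04),"pin top z66",wz(T,[[400,41]],.066))
for u,v in [(321,209),(342,117),(300,150),(380,200),(270,120)]: print(u,v,wd(T,[[u,v]],d[v,u]).round(4))
E
```

```text
cam [ 0.4987 -0.0043  0.383 ]
yellow z 0.009 [ 0.5242 -0.0063] 0.0256
yellow z 0.02 [ 0.5234 -0.0062] 0.0248
plate ((0.5127922296524048, -0.036391884088516235), (0.24009619653224945, 0.19988663494586945), 88.00790405273438)
[[0.40869998931884766, -0.15289999544620514], [0.6085000038146973, -0.1597999930381775], [0.6168000102043152, 0.08009999990463257], [0.4171000123023987, 0.08709999918937683]]
disc z 0.032 [ 0.4999 -0.1155] 0.0253 [320.58823529 208.73109244]
pivot top z43 [[ 0.58806756 -0.00916935  0.04      ]] pin top z66 [[0.58013645 0.07639665 0.066     ]]
321 209 [[ 0.5006 -0.1155  0.0313]]
342 117 [[ 0.525  -0.0074  0.006 ]]
300 150 [[ 0.4752 -0.0468  0.0184]]
380 200 [[ 0.5735 -0.1071  0.0195]]
270 120 [[ 0.4397 -0.0109  0.0178]]
```

Plate fit is 240.1 x 199.9 mm, which matches the text. The recess is at (0.524, -0.0065), which agrees with the yellow floor. The disc is at (0.500, -0.1155), radius 25 mm, top about 31–32 mm. I'll cradle the disc with the fingers 40% open and push along heading 77.6°.

```bash
python3 - <<'E'
from h import *
plan([.490,-.163,.06],77.6,5)
E
```

```text
[-16.4  -1.8  32.5] 0.0438
[-16.5  -1.1  32.5] 0.0438
[-16.5  -0.4  32.5] 0.0438
[-16.5   0.3  32.5] 0.0438
[-16.5   1.1  32.5] 0.0438
```

>>> {"fn": "move_arm", "kwargs": {
  "increments": [
    {"xyz":[-16.5,-1.8,32],"roll":0.044,"grip":40},
    {"xyz":[-16.5,-1,32],"roll":0.044,"grip":40},
    {"xyz":[-16.5,-0.4,32],"roll":0.044,"grip":40},
    {"xyz":[-16.5,0.3,32],"roll":0.044,"grip":40},
    {"xyz":[-16.5,1,32],"roll":0.044,"grip":40}
  ]
}}

```text
time_s: 3.23
position: [0.4904, -0.1636, 0.0615]
tcp_rot: [[0.217, 0.976, 0.001], [0.976, -0.217, -0.001], [-0.0, 0.001, -1.0]]
force: [0.2, 0.9, -0.2]
opening: 0.398
grasp_force: 0.0
```

>>> {"fn": "move_arm", "kwargs": {
  "increments": [
    {"xyz":[0,0,14],"roll":0,"grip":40},
    {"xyz":[0,0,14],"roll":0,"grip":40},
    {"xyz":[0,0,10],"roll":0,"grip":40},
    {"xyz":[0,0,0],"roll":0,"grip":40}
  ]
}}

```text
time_s: 3.57
position: [0.4892, -0.1622, 0.0228]
tcp_rot: [[0.215, 0.977, -0.003], [0.977, -0.215, 0.002], [0.001, -0.003, -1.0]]
force: [-0.3, 0.4, 0.6]
opening: 0.401
grasp_force: 0.0
```

>>> {"fn": "move_arm", "kwargs": {
  "increments": [
    {"xyz":[6,0.5,-1],"roll":0,"grip":40},
    {"xyz":[6,0,0],"roll":0,"grip":40},
    {"xyz":[5,0,0],"roll":0,"grip":40},
    {"xyz":[5,0,0],"roll":0,"grip":40},
    {"xyz":[5,0,0],"roll":0,"grip":40}
  ]
}}

```text
time_s: 3.98
position: [0.4972, -0.1356, 0.0264]
tcp_rot: [[0.213, 0.977, 0.001], [0.977, -0.213, -0.001], [-0.001, 0.002, -1.0]]
force: [-0.5, -0.7, 0.5]
opening: 0.403
grasp_force: 0.3
```

>>> {"fn": "move_arm", "kwargs": {
  "increments": [
    {"xyz":[6,0,0],"roll":0,"grip":40},
    {"xyz":[6,0,0],"roll":0,"grip":40},
    {"xyz":[6,0,0],"roll":0,"grip":40},
    {"xyz":[6,0,0],"roll":0,"grip":40},
    {"xyz":[6,0,0],"roll":0,"grip":40}
  ]
}}

```text
time_s: 4.4
position: [0.5031, -0.1063, 0.0256]
tcp_rot: [[0.214, 0.977, 0.0], [0.977, -0.214, -0.0], [0.0, 0.0, -1.0]]
force: [-0.4, -0.9, 0.4]
opening: 0.401
grasp_force: 0.5
```

>>> {"fn": "move_arm", "kwargs": {
  "increments": [
    {"xyz":[6,0,0],"roll":0,"grip":40},
    {"xyz":[6,0,0],"roll":0,"grip":40},
    {"xyz":[6,0,0],"roll":0,"grip":40},
    {"xyz":[3,0,0],"roll":0,"grip":40},
    {"xyz":[0,0,0],"roll":0,"grip":40}
  ]
}}

```text
time_s: 4.82
position: [0.5075, -0.0855, 0.0255]
tcp_rot: [[0.214, 0.977, -0.0], [0.977, -0.214, 0.0], [0.0, -0.0, -1.0]]
force: [-0.8, -0.3, -0.1]
opening: 0.393
grasp_force: 0.0
```

```bash
cat > look.py <<'E'
from h import *; import sys
n=sys.argv[1]; T=wpose(); im,d=bot.capture("wrist"); save(n,im); np.savez(n+".npz",T=T,im=im,d=d)
s=bot.read_state(); print(s["time_s"],s["position"],T[:3,3].round(3))
for m in bot.trace("disc","wrist")[:3]:
    P=blob(T,d,m["mask"]); print(round(m["conf"],2),len(P),np.median(P,0).round(4))
    if len(P)>50:
        q=P[(abs(P[:,2]-np.median(P[:,2]))<.01)]; A=np.c_[q[:,:2],np.ones(len(q))]; print("  slopes",np.linalg.lstsq(A,q[:,2],rcond=None)[0][:2].round(3)); print("  circ z32/21",[ (c.round(4),r.round(4)) for c,r in (fitc(wz(T,big(m["mask"]),z)) for z in(.032,.021))])
E
python3 look.py w2
```

```text
4.8667 [ 0.50745358 -0.08588304  0.02547334] [ 0.523 -0.013  0.186]
0.68 6650 [ 0.5135 -0.0575  0.0302]
  slopes [-0.002 -0.015]
  circ z32/21 [(array([ 0.5134, -0.0579]), np.float64(0.0243)), (array([ 0.5127, -0.0611]), np.float64(0.0261))]
0.5 271 [ 0.6139 -0.2404  0.0145]
  slopes [0.002 0.017]
  circ z32/21 [(array([ 0.6053, -0.2178]), np.float64(0.0098)), (array([ 0.6112, -0.2324]), np.float64(0.0105))]
```

View pics/w2.png

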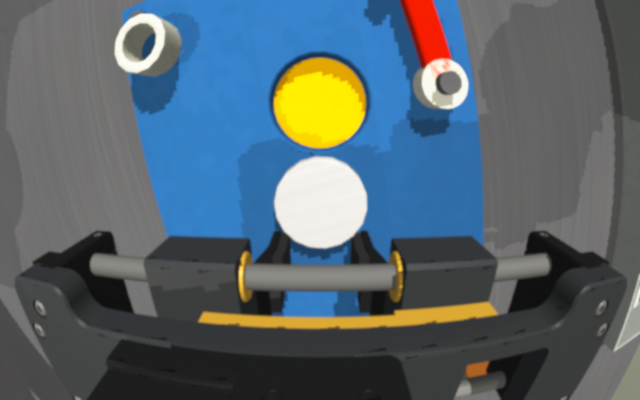

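Disc at (320,203) sits between the fingers, with the recess at (320,102) straight ahead. I have about 52 mm left to push.

>>> {"fn": "move_arm", "kwargs": {
  "increments": [
    {"xyz":[6,0,0],"roll":0,"grip":40},
    {"xyz":[6,0,0],"roll":0,"grip":40},
    {"xyz":[6,0,0],"roll":0,"grip":40},
    {"xyz":[6,0,0],"roll":0,"grip":40},
    {"xyz":[4,0,0],"roll":0,"grip":40}
  ]
}}

```text
time_s: 5.33
position: [0.5135, -0.0581, 0.0255]
tcp_rot: [[0.214, 0.977, -0.0], [0.977, -0.214, 0.0], [0.0, -0.0, -1.0]]
force: [-0.2, -0.1, -0.6]
opening: 0.4
grasp_force: 0.2
```

>>> {"fn": "move_arm", "kwargs": {
  "increments": [
    {"xyz":[4,0,0],"roll":0,"grip":40},
    {"xyz":[4,0,0],"roll":0,"grip":40},
    {"xyz":[4,0,0],"roll":0,"grip":40},
    {"xyz":[4,0,0],"roll":0,"grip":40},
    {"xyz":[3,0,0],"roll":0,"grip":40}
  ]
}}

```text
time_s: 5.75
position: [0.5177, -0.0401, 0.0256]
tcp_rot: [[0.214, 0.977, 0.0], [0.977, -0.214, -0.0], [-0.0, 0.0, -1.0]]
force: [-0.6, -0.6, 0.3]
opening: 0.397
grasp_force: 0.4
```

>>> {"fn": "move_arm", "kwargs": {
  "increments": [
    {"xyz":[3,0,0],"roll":0,"grip":40},
    {"xyz":[2,0,0],"roll":0,"grip":40},
    {"xyz":[0,0,0],"roll":0,"grip":40},
    {"xyz":[0,0,0],"roll":0,"grip":40}
  ]
}}

```text
time_s: 6.08
position: [0.5186, -0.0355, 0.0255]
tcp_rot: [[0.214, 0.977, -0.0], [0.977, -0.214, 0.0], [0.0, -0.0, -1.0]]
force: [0.5, 0.6, 0.7]
opening: 0.399
grasp_force: 0.0
```

```bash
python3 look.py w3
```

```text
6.1333 [ 0.51865327 -0.03559084  0.02552938] [0.534 0.037 0.186]
0.93 6405 [ 0.5244 -0.0075  0.0256]
  slopes [-0.046 -0.287]
  circ z32/21 [(array([ 0.5246, -0.0067]), np.float64(0.0238)), (array([ 0.5239, -0.0099]), np.float64(0.0255))]
0.72 481 [ 0.6321 -0.2301  0.0138]
  slopes [-0.06 -0.18]
  circ z32/21 [(array([ 0.6191, -0.2193]), np.float64(0.0182)), (array([ 0.6252, -0.2376]), np.float64(0.0195))]
```

View pics/w3.png

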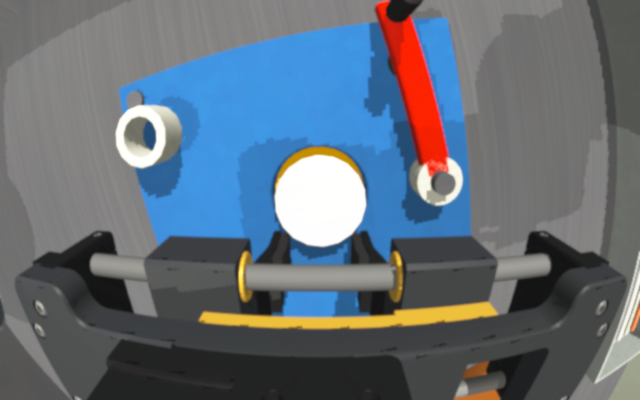

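The front of the disc (321,200) has dropped while its back still rests on the near rim, with a yellow sliver at (320,152). I'll push on gently.

>>> {"fn": "move_arm", "kwargs": {
  "increments": [
    {"xyz":[1.5,0,0],"roll":0,"grip":40},
    {"xyz":[1.5,0,0],"roll":0,"grip":40},
    {"xyz":[1.5,0,0],"roll":0,"grip":40},
    {"xyz":[0,0,0],"roll":0,"grip":40}
  ]
}}

```text
time_s: 6.52
position: [0.5196, -0.031, 0.0255]
tcp_rot: [[0.214, 0.977, -0.0], [0.977, -0.214, 0.0], [0.0, -0.0, -1.0]]
force: [-0.5, -1.1, 0.3]
opening: 0.398
grasp_force: 0.0
```

```bash
python3 look.py w4
```

```text
6.5667 [ 0.51963562 -0.03104676  0.02555717] [0.535 0.042 0.186]
0.86 505 [ 0.6333 -0.2258  0.014 ]
  slopes [-0.081 -0.219]
  circ z32/21 [(array([ 0.6202, -0.2143]), np.float64(0.0188)), (array([ 0.6263, -0.2326]), np.float64(0.0201))]
```

View pics/w4.png

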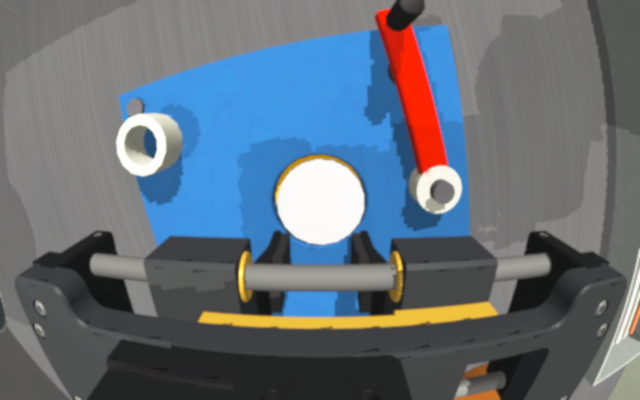

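```bash
cat > flat.py <<'E'
from h import *; import sys
z=np.load(sys.argv[1]+".npz"); T,im,d=z["T"],z["im"],z["d"]
v,u=np.mgrid[0:400,0:640]; P=wd(T,np.c_[u.ravel(),v.ravel()],d.ravel())
r=np.hypot(P[:,0]-.524,P[:,1]+.0065); k=(r<.019)&(d.ravel()>0)&(P[:,2]<.045); q=P[k]
s=np.linalg.lstsq(np.c_[q[:,:2]-[.524,-.0065],np.ones(len(q))],q[:,2],rcond=None)[0]; print(len(q),s.round(4))
k=(r>.03)&(r<.04)&(d.ravel()>0)&(P[:,2]<.025); print("plate z",np.median(P[k,2]))
w=(im.min(2)>150)&((r<.04).reshape(400,640)); c=fitc(wz(T,big(w),.021)); print("disc",c)
E
python3 flat.py w4
```

```text
3413 [ 0.0002 -0.0001  0.0192]
plate z 0.01824971552392579
disc (array([ 0.52492277, -0.0060814 ]), np.float64(0.024455276394947354))
```

w4 shows the disc at (320,200) seated: zero slope, top 1 mm above the plate, centre within about 1 mm of the recess. The arm is still open, with the pin top at about (408,10). I'll lift the tool clear, then measure the pin and pivot.

>>> {"fn": "move_arm", "kwargs": {
  "increments": [
    {"xyz":[-3,0,0],"roll":0,"grip":40},
    {"xyz":[-3,0,-10],"roll":0,"grip":20},
    {"xyz":[0,0,-35],"roll":0,"grip":0},
    {"xyz":[0,0,-35],"roll":0,"grip":0},
    {"xyz":[0,0,-35],"roll":0,"grip":0}
  ]
}}

```text
time_s: 7.03
position: [0.5176, -0.0373, 0.142]
tcp_rot: [[0.215, 0.977, -0.001], [0.977, -0.215, 0.0], [0.0, -0.001, -1.0]]
force: [0.7, -0.5, -0.2]
opening: 0.182
grasp_force: 0.0
```

>>> {"fn": "move_arm", "kwargs": {
  "increments": [
    {"xyz":[0,0,0],"roll":0,"grip":0},
    {"xyz":[0,0,0],"roll":0,"grip":0}
  ]
}}

```text
time_s: 7.2
position: [0.5199, -0.0378, 0.1434]
tcp_rot: [[0.215, 0.977, 0.006], [0.977, -0.215, -0.002], [-0.001, 0.006, -1.0]]
force: [0.7, 0.3, -0.4]
opening: 0.049
grasp_force: 0.0
```

```bash
cat > pin.py <<'E'
from h import *; import sys
n=sys.argv[1]; T=wpose(); im,d=bot.capture("wrist"); save(n,im); np.savez(n+".npz",T=T,im=im,d=d)
s=bot.read_state(); print(s["time_s"],s["position"],s["joint_positions"],s["opening"])
v,u=np.mgrid[0:400,0:640]; P=wd(T,np.c_[u.ravel(),v.ravel()],d.ravel()); ok=d.ravel()>0
h=cv2.cvtColor(im,cv2.COLOR_RGB2HSV).reshape(-1,3)
pv=np.array([.589,-.0087]); r=np.hypot(*(P[:,:2]-pv).T)
near=ok&(P[:,2]<.08)&(r<.12)
k=near&(P[:,2]>.058)&(r>.07); print("pin top",k.sum(),np.median(P[k],0).round(4) if k.any() else "")
k=near&((h[:,0]<8)|(h[:,0]>172))&(h[:,1]>150)&(P[:,2]>.025)&(r>.02); print("arm red",k.sum(),P[k].mean(0).round(4))
def ang(p): e=p[:2]-pv; return np.degrees(np.arctan2(e[1],e[0]))-88
print("angle deg",ang(P[k].mean(0)))
E
python3 pin.py w5; python3 flat.py w5
```

```text
7.25 [ 0.51851027 -0.03740076  0.14173225] [-1.64532454e+01  2.89151687e+01  1.01726767e+02 -2.50324678e-03
  4.92339857e+01 -4.06208463e+00] 0.03128720220721226
pin top 185 [0.5816 0.0806 0.0639]
arm red 1455 [0.5837 0.0465 0.0344]
angle deg 7.458570669438359
1296 [-0.0024 -0.0012  0.0193]
plate z 0.018265512305991605
disc (array([ 0.52478414, -0.00675145]), np.float64(0.024812532643809133))
```

View pics/w5.png

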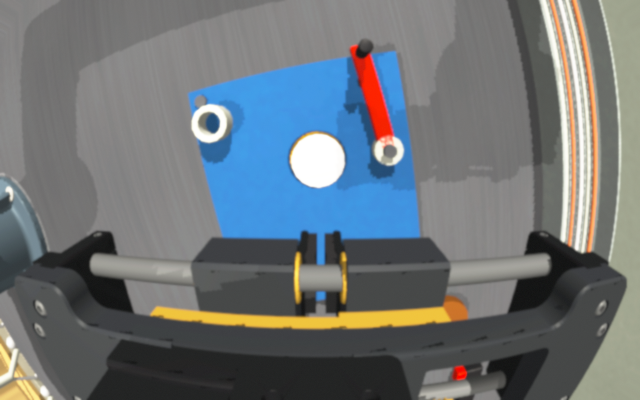

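Pin top is at (364,46), giving world (0.581, 0.081), 90 mm from the pivot, so the arm stands at about 7.4°. The disc at (317,160) is still flat. Now I'll go to the outer side of the pin with the fingers shut.

```bash
python3 - <<'E'
from h import *
plan([.6155,.0841,.12],95.3,5)
E
```

```text
[27.9 13.7  4.4] -0.0617
[27.  15.4  4.4] -0.0617
[26.  17.1  4.4] -0.0617
[24.9 18.6  4.4] -0.0617
[23.7 20.1  4.4] -0.0617
```

>>> {"fn": "move_arm", "kwargs": {
  "increments": [
    {"xyz":[28,13.7,4],"roll":-0.062,"grip":0},
    {"xyz":[27,15.4,4],"roll":-0.062,"grip":0},
    {"xyz":[26,17,4],"roll":-0.062,"grip":0},
    {"xyz":[25,18.6,4],"roll":-0.062,"grip":0},
    {"xyz":[23.7,20,4],"roll":-0.062,"grip":0}
  ]
}}

```text
time_s: 7.67
position: [0.6142, 0.0857, 0.1183]
tcp_rot: [[-0.097, 0.995, -0.004], [0.995, 0.097, 0.0], [0.0, -0.004, -1.0]]
force: [1.1, -1.5, -0.7]
opening: 0.005
grasp_force: 0.0
```

>>> {"fn": "move_arm", "kwargs": {
  "increments": [
    {"xyz":[0,0,25],"roll":0,"grip":0},
    {"xyz":[0,0,25],"roll":0,"grip":0},
    {"xyz":[0,0,23],"roll":0,"grip":0},
    {"xyz":[0,0,0],"roll":0,"grip":0},
    {"xyz":[0,0,0],"roll":0,"grip":0}
  ]
}}

```text
time_s: 8.08
position: [0.6125, 0.0847, 0.0449]
tcp_rot: [[-0.094, 0.996, -0.007], [0.996, 0.094, 0.0], [0.001, -0.007, -1.0]]
force: [0.8, 0.1, -0.2]
opening: 0.009
grasp_force: 0.0
```

```bash
python3 - <<'E'
from h import *
s=bot.read_state(); p=np.array(s["position"]); R=np.array(s["tcp_rot"]); print(p,s["opening"],s["joint_positions"])
pv=np.array([.589,-.0087]); a0=np.degrees(np.arctan2(R[1,0],R[0,0])); print(a0)
def tgt(f,off): f=np.radians(f); e=np.array([np.cos(f),np.sin(f)]); t=np.array([-e[1],e[0]]); return pv+.09*e-off*t
# approach to off 21 at 95.3, then arc to 177 (arm angle 89 deg)
seq=[(95.3,.028),(95.3,.021)]+[(f,.021) for f in np.linspace(95.3,177,20)[1:]]
for f,o in seq:
    th=np.radians(a0); X=np.array([np.cos(th),np.sin(th)]); Y=np.array([X[1],-X[0]]); D=tgt(f,o)-p[:2]
    print(round(f,1),(np.array([D@X,D@Y])*1000).round(1),round(-np.radians(f-a0),4)); p[:2]=tgt(f,o); a0=f
E
```

```text
[0.61252575 0.08471874 0.04494362] 0.008892002898449746 [-2.46652634e+00  4.33186777e+01  8.99608575e+01  1.88200267e-04
  4.71013579e+01 -7.84495030e+00]
95.37812375852954
95.3 [-0.8 -4.1] 0.0014
95.3 [-0. -7.] -0.0
99.6 [ 1.3 -6.8] -0.075
103.9 [ 1.3 -6.8] -0.075
108.2 [ 1.3 -6.8] -0.075
112.5 [ 1.3 -6.8] -0.075
116.8 [ 1.3 -6.8] -0.075
121.1 [ 1.3 -6.8] -0.075
125.4 [ 1.3 -6.8] -0.075
129.7 [ 1.3 -6.8] -0.075
134.0 [ 1.3 -6.8] -0.075
138.3 [ 1.3 -6.8] -0.075
142.6 [ 1.3 -6.8] -0.075
146.9 [ 1.3 -6.8] -0.075
151.2 [ 1.3 -6.8] -0.075
155.5 [ 1.3 -6.8] -0.075
159.8 [ 1.3 -6.8] -0.075
164.1 [ 1.3 -6.8] -0.075
168.4 [ 1.3 -6.8] -0.075
172.7 [ 1.3 -6.8] -0.075
177.0 [ 1.3 -6.8] -0.075
```

>>> {"fn": "move_arm", "kwargs": {
  "increments": [
    {"xyz":[-1,-4,0],"roll":0,"grip":0},
    {"xyz":[0,-7,0],"roll":0,"grip":0},
    {"xyz":[1.3,-6.8,0],"roll":-0.075,"grip":0},
    {"xyz":[1.3,-6.8,0],"roll":-0.075,"grip":0},
    {"xyz":[1.3,-6.8,0],"roll":-0.075,"grip":0}
  ]
}}

```text
time_s: 8.5
position: [0.5837, 0.083, 0.0493]
tcp_rot: [[-0.317, 0.949, 0.003], [0.949, 0.317, 0.0], [-0.001, 0.003, -1.0]]
force: [1.1, -0.2, -0.5]
opening: 0.005
grasp_force: 0.4
```

>>> {"fn": "move_arm", "kwargs": {
  "increments": [
    {"xyz":[1.3,-6.8,0],"roll":-0.075,"grip":0},
    {"xyz":[1.3,-6.8,0],"roll":-0.075,"grip":0},
    {"xyz":[1.3,-6.8,0],"roll":-0.075,"grip":0},
    {"xyz":[1.3,-6.8,0],"roll":-0.075,"grip":0},
    {"xyz":[1.3,-6.8,0],"roll":-0.075,"grip":0}
  ]
}}

```text
time_s: 8.92
position: [0.5504, 0.0736, 0.0494]
tcp_rot: [[-0.642, 0.767, 0.003], [0.767, 0.642, 0.0], [-0.002, 0.002, -1.0]]
force: [0.3, 0.7, -0.4]
opening: 0.007
grasp_force: 0.4
```

```bash
python3 pin.py w6; python3 flat.py w6
```

```text
8.9667 [0.54852978 0.0731421  0.0491344 ] [-3.97049394e+00  3.96576384e+01  9.99571474e+01 -1.49795408e-02
  4.03839397e+01 -4.40616590e+01] 0.005469757401124543
pin top 588 [0.5443 0.0801 0.0695]
arm red 294 [0.5332 0.0697 0.034 ]
angle deg 37.47144456484503
0 [0. 0. 0.]
plate z 0.01835350216586895
disc (array([ 0.51214908, -0.02466551]), np.float64(0.002852111629972919))
```

View pics/w6.png

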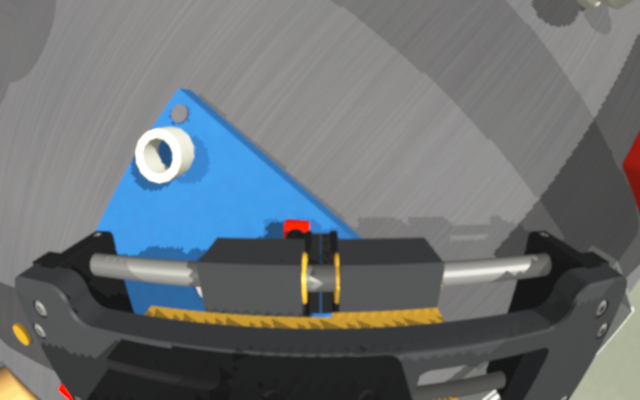

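The red arm tip and pin at (296,232) are touching the shut fingers and moving. I'll keep following the arc.

>>> {"fn": "move_arm", "kwargs": {
  "increments": [
    {"xyz":[1.3,-6.8,0],"roll":-0.075,"grip":0},
    {"xyz":[1.3,-6.8,0],"roll":-0.075,"grip":0},
    {"xyz":[1.3,-6.8,0],"roll":-0.075,"grip":0},
    {"xyz":[1.3,-6.8,0],"roll":-0.075,"grip":0},
    {"xyz":[1.3,-6.8,0],"roll":-0.075,"grip":0}
  ]
}}

```text
time_s: 9.38
position: [0.5233, 0.0525, 0.049]
tcp_rot: [[-0.878, 0.479, 0.003], [0.479, 0.878, -0.0], [-0.002, 0.001, -1.0]]
force: [-0.4, -0.8, 0.3]
opening: 0.005
grasp_force: 0.4
```

>>> {"fn": "move_arm", "kwargs": {
  "increments": [
    {"xyz":[1.3,-6.8,0],"roll":-0.075,"grip":0},
    {"xyz":[1.3,-6.8,0],"roll":-0.075,"grip":0},
    {"xyz":[1.3,-6.8,0],"roll":-0.075,"grip":0},
    {"xyz":[1.3,-6.8,0],"roll":-0.075,"grip":0},
    {"xyz":[0,0,0],"roll":0,"grip":0}
  ]
}}

```text
time_s: 9.8
position: [0.5078, 0.0287, 0.0488]
tcp_rot: [[-0.979, 0.202, 0.001], [0.202, 0.979, -0.0], [-0.001, -0.0, -1.0]]
force: [0.0, -0.3, 0.4]
opening: 0.007
grasp_force: 0.0
```

```bash
python3 pin.py w7; python3 - <<'E'
from h import *
s=bot.read_state(); p=np.array(s["position"]); R=np.array(s["tcp_rot"]); print(p,np.degrees(np.arctan2(R[1,0],R[0,0])),s["force"])
E
```

```text
9.85 [0.50819227 0.02902196 0.04865967] [-9.32729640e+00  3.77990859e+01  1.06509566e+02  9.59100297e-04
  3.55916810e+01 -8.75441686e+01] 0.007105462871297024
pin top 587 [0.4978 0.0299 0.0698]
arm red 281 [0.4958 0.0146 0.0339]
angle deg 77.97080555720288
[0.50819227 0.02902196 0.04865967] 168.21608851672528 [0.05608598 0.18479372 0.16538562]
```

View pics/w7.png

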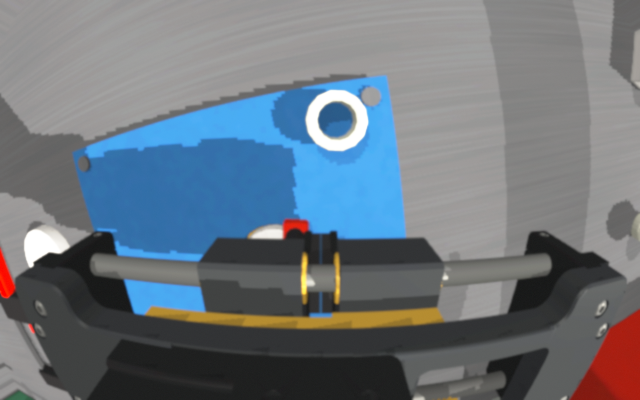

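The arm is at about 78° and the tip shows at (296,230), with the seated disc beside it. About 11° remain.

>>> {"fn": "move_arm", "kwargs": {
  "increments": [
    {"xyz":[1.3,-6.8,0],"roll":-0.075,"grip":0},
    {"xyz":[0.6,-3.4,0],"roll":-0.037,"grip":0},
    {"xyz":[0.6,-3.4,0],"roll":-0.037,"grip":0},
    {"xyz":[0.4,-2.5,0],"roll":-0.03,"grip":0},
    {"xyz":[0,0,0],"roll":0,"grip":0}
  ]
}}

```text
time_s: 10.27
position: [0.5032, 0.0139, 0.0482]
tcp_rot: [[-1.0, 0.025, 0.001], [0.025, 1.0, -0.0], [-0.001, -0.0, -1.0]]
force: [0.5, 0.1, -0.7]
opening: 0.006
grasp_force: 0.0
```

```bash
python3 pin.py w8
```

```text
10.3167 [0.50334338 0.01403178 0.04810724] [-1.11396246e+01  3.76499969e+01  1.07296444e+02  4.46255451e-03
  3.49763453e+01 -9.96704021e+01] 0.005233701450021048
pin top 589 [0.4931 0.0139 0.0694]
arm red 292 [ 0.4932 -0.0016  0.0339]
angle deg 87.74416645442963
```

>>> {"fn": "move_arm", "kwargs": {
  "increments": [
    {"xyz":[0,-1.5,0],"roll":0,"grip":0},
    {"xyz":[0,-0.5,0],"roll":0,"grip":0},
    {"xyz":[0,0,0],"roll":0,"grip":0}
  ]
}}

```text
time_s: 10.57
position: [0.5031, 0.0121, 0.0477]
tcp_rot: [[-1.0, 0.024, 0.001], [0.024, 1.0, -0.0], [-0.001, -0.0, -1.0]]
force: [-0.7, 0.9, 0.6]
opening: 0.007
grasp_force: 0.2
```

>>> {"fn": "move_arm", "kwargs": {
  "increments": [
    {"xyz":[0,8,0],"roll":0,"grip":0},
    {"xyz":[0,8,-5],"roll":0,"grip":0},
    {"xyz":[-20,10,-35],"roll":0,"grip":0},
    {"xyz":[-30,10,-35],"roll":0,"grip":0},
    {"xyz":[-30,0,-35],"roll":0,"grip":0}
  ]
}}

```text
time_s: 10.98
position: [0.5762, 0.0479, 0.1514]
tcp_rot: [[-1.0, 0.021, -0.003], [0.021, 1.0, 0.001], [0.003, 0.001, -1.0]]
force: [1.1, -0.2, -0.7]
opening: 0.005
grasp_force: 0.0
```

>>> {"fn": "move_arm", "kwargs": {
  "increments": [
    {"xyz":[-35,0,-20],"roll":0,"grip":0},
    {"xyz":[-20,0,-10],"roll":0,"grip":0},
    {"xyz":[0,0,0],"roll":0,"grip":0},
    {"xyz":[0,0,0],"roll":0,"grip":0}
  ]
}}

```text
time_s: 11.32
position: [0.6328, 0.0448, 0.1809]
tcp_rot: [[-1.0, 0.022, 0.001], [0.022, 1.0, -0.0], [-0.001, -0.0, -1.0]]
force: [-0.3, 0.3, -0.6]
opening: 0.007
grasp_force: 0.0
```

```bash
python3 pin.py w9; python3 flat.py w9
```

```text
11.3667 [0.63074876 0.04492464 0.17962831] [-6.03895044e+00  3.36082832e+01  8.32625755e+01  6.92271904e-03
  6.32752525e+01 -9.47731358e+01] 0.0101300892125481
pin top 144 [ 0.4999 -0.0031  0.0639]
arm red 1066 [ 0.5348 -0.0047  0.0345]
angle deg 87.79931592218918
1043 [-0.0067  0.043   0.0277]
plate z 0.018282596973632714
disc (array([0.5263146 , 0.00559706]), np.float64(0.0158780638666366))
```

View pics/w9.png

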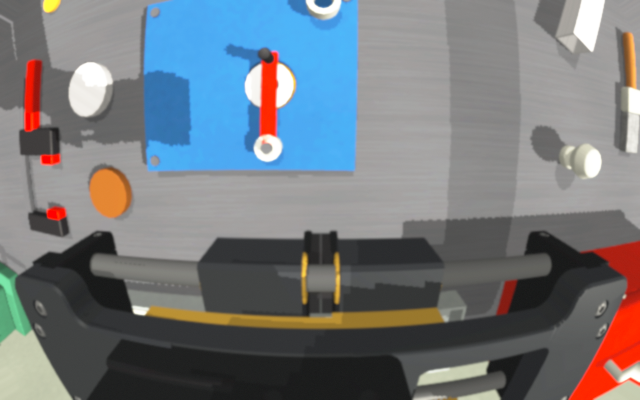

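The arm (268,95) lies over the disc (270,86) at about 88° (1.53 rad). The collar and other bystanders are in place and the robot is clear, so I'm handing in.

```bash
python3 -c "
from h import *
z=np.load('w9.npz');T,im,d=z['T'],z['im'],z['d'];v,u=np.nonzero((im.min(2)>140)&(d>0));P=wd(T,np.c_[u,v],d[v,u]);P=P[(np.hypot(P[:,0]-.524,P[:,1]+.0065)<.022)&(abs(P[:,1]+.0065)>.012)]
print(len(P),np.median(P[:,2]),P[:,2].std())
print(bot.hand_in())"
```

```text
466 0.01925879896040389 0.0007581737533379892
the job is handed in; nothing more can be done
None
```

The disc is seated flat in the recess, the swing arm is over it at about 88° (1.53 rad, past the required 1.45), the robot is clear of everything, and the job was handed in at about 11.4 s of the 53 s allowed; no verdict came back.

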